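Comb the scattered steel bars into rows against the tray's fence

TASK

Take the wooden hand rake from its stand and comb the four scattered steel bars along the tray, without touching them by hand, so that they lie flat in parallel rows, side by side without gaps, against the fence. With the rake, press the closed-up rows home against the fence with a steady push of about 10 N, held for a moment (never over 25 N), and don't dig the tines into the tray; then hang the rake back in its stand. Leave everything else where it is.

Things in the scene. Friction and masses are not known exactly. Their poses are not given: they have to be found in the camera images.
- tray: Fixed plywood tray holding the bars: floor 325 x 230 mm, 8 mm thick (top 8 mm above the bench), side rims 12 mm above the floor, inner faces at y = +/-105 mm. Origin on the bench, 150 mm from the open near edge; x to the fence, y along the fence, z up. The fence, a rigid dark hardwood strip 20 mm high, is set anew each time: its face is 88 to 125 mm along x, square to x, and its place is not measured.
- stand: Fixed wooden rake stand, base 80 x 190 x 6 mm; origin under its centre on the bench, y along its length, z up. Two forked posts (16 mm wide, at y = +/-77 mm) each have a slot along y, 23 mm wide with flared lips, floor 40 mm and lips about 60 mm above the bench, that carries the ends of the rake's head. The outer tines have 6 mm of play to the posts.
- stand_mid (a point): Centre of the stand at the height of the slots' floor, 40 mm above the bench. A hung rake has its head's underside here, its tine tips 10 mm and its grip's centre 76 mm above the bench; it fits either way round.
- rake_grip (a point): Centre of the wooden grip, 24 (x) x 60 (y) x 40 mm high, of the loose 160 g hand rake that hangs in the stand at the start, y along stand y. z up. Below it: head 16 x 170 (along y) x 18 mm, top 18 and underside 36 mm below this point; then one row of seven steel tines, 6 mm thick, 30 mm long, at y = -60 to +60 mm, 20 mm apart, tips 66 mm below this point.
- bar1_mid (a point): Centre of loose square steel bar 1 of four alike: 10 x 10 mm section, 120 mm long along its y, about 90 g. They lie flat and apart, at odd angles of up to 0.3 rad to the tray's y, on its floor. Friction on the floor (all four together resist with 1.5 to 3.5 N) and weight vary.
- bar2_mid (a point): Centre of loose square steel bar 2 of four alike: 10 x 10 mm section, 120 mm long along its y, about 90 g. They lie flat and apart, at odd angles of up to 0.3 rad to the tray's y, on its floor. Friction on the floor (all four together resist with 1.5 to 3.5 N) and weight vary.
- bar3_mid (a point): Centre of loose square steel bar 3 of four alike: 10 x 10 mm section, 120 mm long along its y, about 90 g. They lie flat and apart, at odd angles of up to 0.3 rad to the tray's y, on its floor. Friction on the floor (all four together resist with 1.5 to 3.5 N) and weight vary.
- bar4_mid (a point): Centre of loose square steel bar 4 of four alike: 10 x 10 mm section, 120 mm long along its y, about 90 g. They lie flat and apart, at odd angles of up to 0.3 rad to the tray's y, on its floor. Friction on the floor (all four together resist with 1.5 to 3.5 N) and weight vary.
- nut: Loose steel collar, 24 mm diameter, 10 mm high, on the tray's ledge behind the fence; origin under its centre. Not part of the job.
- plug: Loose brass plug, 20 mm diameter, 16 mm high, on the tray's ledge behind the fence; origin under its centre. Not part of the job.
- jar: Loose screw-top glass jar, 64 mm diameter, 75 mm high, beyond the tray; origin under its centre. Not part of the job.
- offcut: Loose wood offcut, 100 x 45 x 30 mm, on the bench near the robot; origin under its centre. Not part of the job.
- driver: Loose screwdriver lying at the right side of the bench; origin under its centre. Not part of the job.
- wrench: Loose wrench lying at the left side of the bench; origin under its centre. Not part of the job.

How it is judged:
By the outcome, as a careful person would: the job done as asked, in the order asked, and still so for the second after the job is handed in, with the robot touching nothing.
It also fails if it takes over 72 s, if anything falls off the work surface, if the arm or the gripper's body presses on something with over 40 N, if the wrist force passes 120 N, or if a joint passes its speed limit or range.

ROBOT

A 6-joint arm with a two-finger parallel gripper is mounted at the origin on the work surface. World frame = base frame: x ahead of the robot, y to its left, z up, the work surface at z = 0. Lengths are in m, angles in rad, forces in N, time in s.
With the tool pointing down it reaches from about 0.225 to 0.875 m from the base axis. Payload 3.4 kg.
Tool frame: the origin (TCP) lies at the very end of the fingers, on their centre line; the grasp point (between the pads) lies 19 mm behind it; x points along the fingers, y is the direction in which the jaws open and shut, and the axes are right-handed (so a half turn about x gives the same grasp; the last joint's range is limited). The gripper opens to 85 mm and grips with 20 to 120 N. Pads are 22 mm wide; open, the fingers measure 114 mm over their backs; the gripper's body (76 mm by 85 mm) begins 54 mm behind the grasp point. The pads swing forward as they close: fully open they stand 13 mm farther back than shut.
Start: joints at [1.043, 0.276, 1.505, -0, 1.361, -0.121], TCP at [0.228, 0.528, 0.231] pointing down, gripper open.
Joint ranges: [-2.89, 2.89], [-0.75, 2.08], [0.22, 2.7], [-1.18, 4.32], [0.11, 2.71], [-2.7, 2.7]. Speed limits (rad/s): [2.57, 2.57, 3.14, 3.14, 3.14, 3.14].

INTERFACE

Orientations are given as a unit quaternion [w, x, y, z].
In Python, from rig import manip gives the robot as it stands. The module is installed in compiled form; this text tells all that it offers.
- The arm moves only by the tool play_rows, never from a script. Its argument "plan" is a list that holds one entry, the list of rows, each a list of 5 numbers: the closure, from 0 (fully open) to 1 (shut), then the shift along the tool's x, y, z in m, then the turn about the tool's x in degrees. A call has 1 to 12 rows; each row is the pose to reach, as a shift and turn from the pose measured when the call began, along the tool's axes at that moment; what a row does not reach only later rows make up. A row lasts 1/10 s, in which the tool goes at most 50 mm and 8.59 degrees, less where a joint would pass 70% of its speed; a pose out of reach is approached as far as the arm can. A call with a gripper value outside its range is refused whole. The fingers move at their own pace and stop on an object; "grip_force" is the grip in N (left out, the last holds). Time passes only in rows, so rows that repeat a pose let the fingers close. It gives the time, the measured TCP pose, the force and the opening at its end, in the units of the state.
- manip.get_state(): the state, without advancing time (a new reading comes with each control period).
- manip.get_image(name): name is "side" or "top" or "wrist"; returns (picture, depth): 400x640x3 uint8, red, green, blue; 400x640 float32, m along the optical axis (not along the pixel's ray), 0 where there is no reading.
- manip.camera_params(name): a dict with "intrinsics" (3x3 intrinsics, pixels), "R" (3x3) and "t" (3): a world point X has camera coordinates R X + t; the wrist camera has in their place "mount" (4x4, takes a point from camera to tool coordinates, whose origin is the TCP and whose axes are the tool frame's). Camera axes: x right, y down, z forward; pixel columns grow to the right and rows downward; lengths in m; the calibration is good to about 2 mm. A picture is of the moment at which its call begins: read the wrist's pose just before it. camera_params takes no time and is no camera call.
- manip.sign_off(): hands the job in, once; it reports no verdict.
The state is a dict: "clock": time; "qpos": joint angles; "qd": joint speeds; "effort": joint torques, N m; "position": TCP position; "ee_rot": TCP orientation; "contact_force": force on the tool from outside, world axes, zero at the start; "moment": the same for the moment, N m; "width": finger opening in m.
Only numpy, scipy, OpenCV 4.12 (cv2) and the standard library are available. Lean on these libraries where they do the work, as an engineer would, in place of code of your own. Each camera call takes 0.05 s, during which the arm holds its last target.

## Working session

There is one attempt and no reset: what is moved stays moved. The work goes in short steps, Python scripts to look and compute and a tool call to move; the robot and the scene stay as the last step left them, time stands still between calls to the robot, and variables do not carry over. Pictures are saved under pics/ and viewed, and the job is handed in when it is done.

Besides the shell and the picture viewer there is one more tool, called as name([rows], argument=value, ...), one row to a line, values as JSON. play_rows: Moves the arm, as the interface text tells. Its arguments: {"type":"object","properties":{"plan":{"type":"array","items":{"type":"array","items":{"type":"array","items":{"type":"number"}}}},"grip_force":{"type":"number"}},"required":["plan"]}

```bash
mkdir -p pics; cat > h.py <<'E'
import numpy as np, cv2
from rig import manip
def save(n,img): cv2.imwrite('pics/'+n+'.png',cv2.cvtColor(img,cv2.COLOR_RGB2BGR))
def ray(cam,u,v):
    p=manip.camera_params(cam);K=np.array(p['intrinsics']);R=np.array(p['R']);t=np.array(p['t'])
    o=-R.T@t; d=R.T@np.linalg.solve(K,[u,v,1.]); return o,d
def onz(cam,u,v,z):
    o,d=ray(cam,u,v); return o+d*(z-o[2])/d[2]
def proj(cam,X):
    p=manip.camera_params(cam);K=np.array(p['intrinsics']);c=np.array(p['R'])@X+np.array(p['t']);q=K@c;return q[:2]/q[2]
def cloud(cam,dep):
    p=manip.camera_params(cam);K=np.array(p['intrinsics']);R=np.array(p['R']);t=np.array(p['t'])
    v,u=np.mgrid[:dep.shape[0],:dep.shape[1]]
    c=np.stack([(u-K[0,2])/K[0,0]*dep,(v-K[1,2])/K[1,1]*dep,dep],-1)
    return (c-t)@R
E
python3 - <<'E'
from h import *
s=manip.get_state();print(s)
for c in ['side','top','wrist']:
    i,d=manip.get_image(c);save(c+'0',i);np.savez('pics/'+c+'0.npz',i=i,d=d)
    p=manip.camera_params(c);print(c,p)
E
```

```text
{'clock': 0.0, 'qpos': array([ 1.04300906e+00,  2.76594312e-01,  1.50614198e+00, -3.52806345e-05,
        1.36073181e+00, -1.21016407e-01]), 'qd': array([-0.00069485, -0.00161066,  0.00013278, -0.00086723, -0.00071303,
       -0.00129635]), 'effort': array([-2.66016374e-03, -4.16779947e+01, -2.45806825e+01, -6.34213320e-04,
        1.09330821e-02, -1.53623051e-05]), 'position': array([0.22724439, 0.52759552, 0.2304366 ]), 'ee_rot': array([ 0.6923326 ,  0.14219077,  0.69273218, -0.14345552]), 'contact_force': array([-0.16491239, -0.24034793,  0.7105031 ]), 'moment': array([-0.00052548, -0.05624026, -0.00799303]), 'width': 0.08549471307004441}
side {'intrinsics': array([[444.30042825,   0.        , 320.35022097],
       [  0.        , 444.30042825, 197.90570431],
       [  0.        ,   0.        ,   1.        ]]), 'R': array([[ 0.88307587, -0.46921455,  0.00383641],
       [-0.35023821, -0.66455575, -0.66007488],
       [ 0.31226625,  0.58155254, -0.75119001]]), 't': array([-0.5294604 ,  0.24860655,  1.15204598])}
top {'intrinsics': array([[363.0562454 ,   0.        , 320.4124322 ],
       [  0.        , 363.0562454 , 200.93234538],
       [  0.        ,   0.        ,   1.        ]]), 'R': array([[ 0.00306638, -0.99990562,  0.01339176],
       [-0.98081441, -0.00561763, -0.19486286],
       [ 0.1949197 , -0.0125373 , -0.98073907]]), 't': array([-0.01797249,  0.59496594,  1.13312058])}
wrist {'intrinsics': array([[332.65570289,   0.        , 314.33036697],
       [  0.        , 332.65570289, 200.40602897],
       [  0.        ,   0.        ,   1.        ]]), 'mount': array([[ 6.55228949e-04, -3.00688184e-01,  9.53722280e-01,
        -1.41512460e-01],
       [ 9.99999564e-01, -4.38054532e-04, -8.25131698e-04,
         4.94111887e-04],
       [ 6.65889719e-04,  9.53722404e-01,  3.00687766e-01,
        -7.58670210e-02],
       [ 0.00000000e+00,  0.00000000e+00,  0.00000000e+00,
         1.00000000e+00]])}
```

View pics/top0.png

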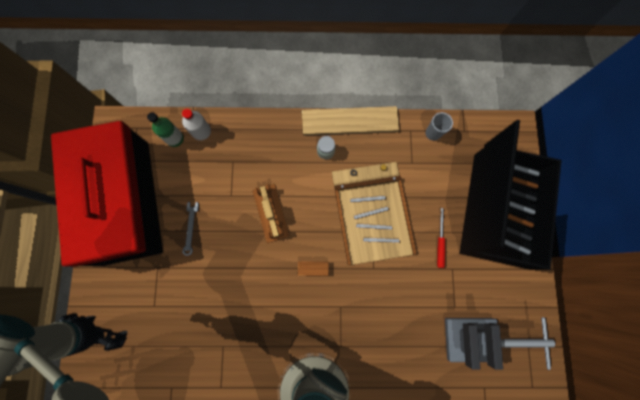

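View pics/side0.png

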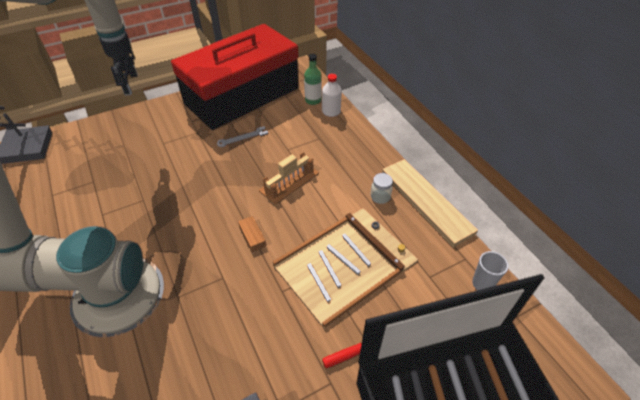

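View pics/wrist0.png

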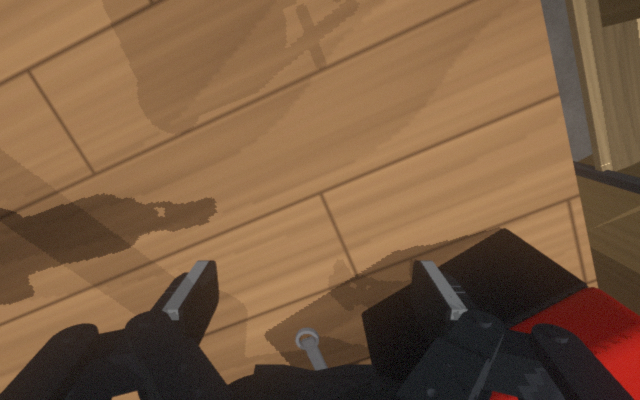

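```bash
python3 - <<'E'
from h import *
for c,(u0,u1,v0,v1) in {'top':(240,440,150,280),'side':(235,420,140,325)}.items():
    z=np.load(f'pics/{c}0.npz');i=z['i'][v0:v1,u0:u1]
    save(c+'0z',cv2.resize(i,None,fx=3.9 if c=='top' else 3.2,fy=3.9 if c=='top' else 3.2,interpolation=cv2.INTER_CUBIC))
z=np.load('pics/top0.npz');P=cloud('top',z['d'])
for u,v in [(269,212),(266,190),(279,236),(375,235),(375,226),(372,214),(368,199),(400,250),(313,268),(365,182),(326,147)]:
    print((u,v),P[v,u].round(4), z['d'][v,u])
z=np.load('pics/side0.npz');P=cloud('side',z['d'])
for u,v in [(289,162),(330,270),(252,233),(382,183)]: print((u,v),P[v,u].round(4))
from scipy.spatial.transform import Rotation as R
s=manip.get_state();q=s['ee_rot'];print(R.from_quat(q[[1,2,3,0]]).as_matrix().round(4))
E
```

```text
(269, 212) [0.5512 0.1471 0.0958] 1.1447806
(266, 190) [0.6345 0.1664 0.0422] 1.2133521
(279, 236) [0.4844 0.1227 0.0071] 1.2190262
(375, 235) [ 0.4893 -0.2005  0.0069] 1.224206
(375, 226) [ 0.5185 -0.1996  0.0172] 1.2197936
(372, 214) [ 0.5609 -0.1921  0.0071] 1.2379203
(368, 199) [ 0.6107 -0.1779  0.0183] 1.2363954
(400, 250) [ 0.4391 -0.2821  0.0111] 1.2113707
(313, 268) [0.3788 0.0076 0.0316] 1.1758858
(365, 182) [ 0.6682 -0.1678  0.0265] 1.2395079
(326, 147) [ 0.7754 -0.0332  0.0749] 1.2112004
(289, 162) [0.5664 0.1391 0.0995]
(330, 270) [ 0.5193 -0.2057  0.0178]
(252, 233) [ 0.38   -0.0051  0.0313]
(382, 183) [ 0.7799 -0.0474  0.0771]
[[-7.000e-04  3.957e-01  9.184e-01]
 [-1.200e-03  9.184e-01 -3.957e-01]
 [-1.000e+00 -1.300e-03 -2.000e-04]]
```

```bash
ls pics
```

```text
side0.npz
side0.png
side0z.png
top0.npz
top0.png
top0z.png
wrist0.npz
wrist0.png
```

View pics/top0z.png

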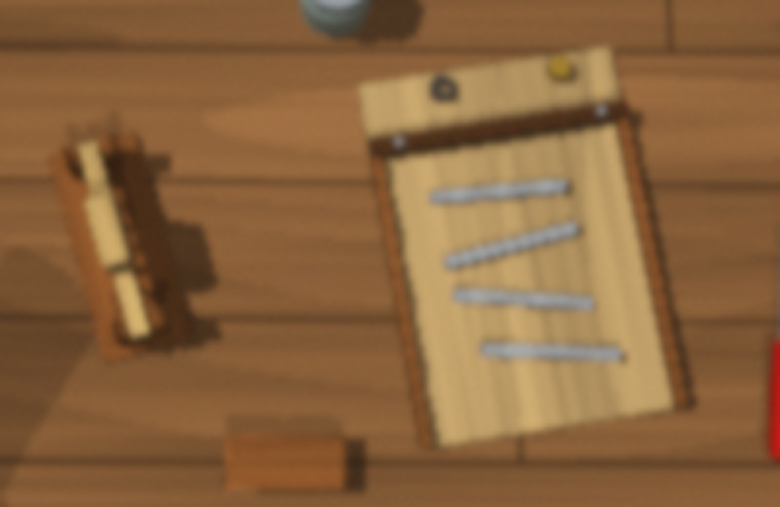

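View pics/side0z.png

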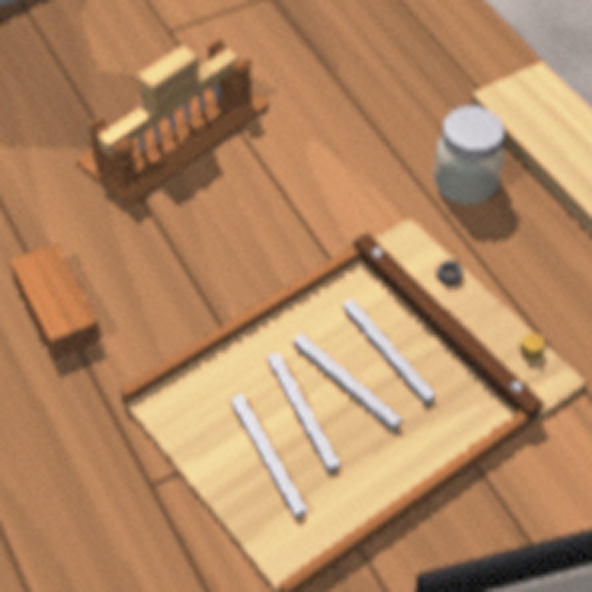

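```bash
python3 - <<'E'
from h import *
for c in ['top','side']:
    z=np.load(f'pics/{c}0.npz');P=cloud(c,z['d'])
    roi=(P[...,0]>.44)&(P[...,0]<.68)&(P[...,1]>.06)&(P[...,1]<.22)
    for zl,zh,n in [(.085,.11,'grip'),(.05,.068,'head'),(.05,.11,'all')]:
        m=roi&(P[...,2]>zl)&(P[...,2]<zh);Q=P[m]
        r=cv2.minAreaRect((Q[:,:2]*1000).astype(np.float32));print(c,n,len(Q),r,Q[:,2].mean().round(4))
    # bars: bright low-saturation
    hsv=cv2.cvtColor(z['i'],cv2.COLOR_RGB2HSV);
    m=(hsv[...,1]<70)&(hsv[...,2]>110)&(P[...,0]>.42)&(P[...,0]<.66)&(P[...,1]<-.08)&(P[...,1]>-.31)&(P[...,2]<.03)
    n,l,st,ce=cv2.connectedComponentsWithStats(m.astype(np.uint8))
    for k in range(1,n):
        if st[k,4]>25:
            v,u=np.where(l==k);X=np.array([onz(c,a,b,.018)[:2] for a,b in zip(u,v)])
            r=cv2.minAreaRect((X*1000).astype(np.float32));print(c,'bar',st[k,4],np.round(r[0],1),np.round(r[1],1),round(r[2],1),P[l==k][:,2].mean().round(4))
    # fence dark: 
    m=(P[...,2]>.023)&(P[...,2]<.034)&(P[...,0]>.6)&(P[...,0]<.72)&(P[...,1]<-.08)&(P[...,1]>-.34)
    Q=P[m];r=cv2.minAreaRect((Q[:,:2]*1000).astype(np.float32));print(c,'fence',len(Q),r)
E
```

```text
top grip 147 ((563.375732421875, 152.8949432373047), (58.46974563598633, 23.778234481811523), 17.144309997558594) 0.0978
top head 250 ((564.0989379882812, 153.73004150390625), (170.89956665039062, 50.52067565917969), 17.299715042114258) 0.0584
top all 408 ((564.0989379882812, 153.73004150390625), (170.89956665039062, 50.52067565917969), 17.299715042114258) 0.0731
top bar 133 [ 612.  -176.5] [ 13.2 120.2] 5.4 0.0165
top bar 137 [ 564.4 -186.1] [ 13.3 117.9] 15.3 0.0159
top bar 134 [ 517.8 -194.4] [117.8  12.7] 86.7 0.0163
top bar 137 [ 472.7 -216.6] [116.9  12.8] 88.1 0.0164
top fence 312 ((674.2698974609375, -200.658447265625), (227.10922241210938, 100.50582122802734), 78.98373413085938)
side grip 157 ((566.29833984375, 151.49020385742188), (62.4743766784668, 26.920166015625), 14.16849136352539) 0.0964
side head 320 ((567.2642822265625, 151.58834838867188), (173.74130249023438, 53.69869613647461), 16.324003219604492) 0.0578
side all 552 ((567.2642822265625, 151.58834838867188), (173.74130249023438, 53.69869613647461), 16.324003219604492) 0.0713
side bar 210 [ 614.7 -179. ] [ 15.8 124.1] 5.6 0.0165
side bar 229 [ 567.4 -190. ] [ 16.6 123.7] 15.6 0.0161
side bar 204 [ 520.6 -198. ] [125.2  14. ] 86.8 0.0167
side bar 216 [ 475.4 -221.1] [124.5  13.9] 88.5 0.0164
side fence 448 ((661.2307739257812, -193.13819885253906), (225.194091796875, 117.57481384277344), 89.86243438720703)
```

play_rows([
  [[0, 0, -0.53, 0.58, 56], [0, 0, -0.53, 0.58, 56], [0, 0, -0.53, 0.58, 56], [0, 0, -0.53, 0.58, 56], [0, 0, -0.53, 0.58, 56], [0, 0, -0.53, 0.58, 56], [0, 0, -0.53, 0.58, 56], [0, 0, -0.53, 0.58, 56], [0, 0, -0.53, 0.58, 56], [0, 0, -0.53, 0.58, 56], [0, 0, -0.53, 0.58, 56], [0, 0, -0.53, 0.58, 56]],
])

```text
clock: 1.35
position: [0.4742, -0.021, 0.2313]
ee_rot: [0.544, 0.451, 0.544, -0.452]
contact_force: [0.6, -0.6, 1.1]
width: 0.0852
```

play_rows([
  [[0, 0, 0.043, 0.17, 0], [0, 0, 0.043, 0.17, 0], [0, 0, 0.043, 0.17, 0], [0, 0, 0.043, 0.17, 0], [0, 0, 0.043, 0.17, 0], [0, 0, 0.043, 0.17, 0]],
])

```text
clock: 1.95
position: [0.5474, -0.1802, 0.2306]
ee_rot: [0.543, 0.451, 0.545, -0.452]
contact_force: [0.0, 0.6, -0.3]
width: 0.0851
```

```bash
cat >> h.py <<'E'
from scipy.spatial.transform import Rotation as Rt
def wcap(n):
    s=manip.get_state();i,d=manip.get_image('wrist');save(n,i)
    q=np.array(s['ee_rot']);R=Rt.from_quat(q[[1,2,3,0]]).as_matrix();p=np.array(s['position'])
    np.savez('pics/'+n+'.npz',i=i,d=d,R=R,p=p);return s
_c=manip.camera_params('wrist');WK=np.array(_c['intrinsics']);WM=np.array(_c['mount'])
def wray(z,u,v):
    c=np.linalg.solve(WK,[u,v,1.]);o=z['R']@WM[:3,3]+z['p'];return o,z['R']@WM[:3,:3]@c
def wonz(z,u,v,h):
    o,d=wray(z,u,v);return o+d*(h-o[2])/d[2]
def wcloud(z):
    dep=z['d'];v,u=np.mgrid[:dep.shape[0],:dep.shape[1]]
    c=np.stack([(u-WK[0,2])/WK[0,0]*dep,(v-WK[1,2])/WK[1,1]*dep,dep],-1)
    return (c@WM[:3,:3].T+WM[:3,3])@z['R'].T+z['p']
def wproj(z,X):
    c=WM[:3,:3].T@(z['R'].T@(np.asarray(X)-z['p'])-WM[:3,3]);q=WK@c;return q[:2]/q[2]
def yaw(s):
    q=np.array(s['ee_rot']);R=Rt.from_quat(q[[1,2,3,0]]).as_matrix();return np.degrees(np.arctan2(R[1,1],R[0,1]))
E
python3 - <<'E'
from h import *
s=wcap('tray1');print(s['position'],s['qpos'],yaw(s))
E
```

```text
[ 0.54743502 -0.18018508  0.23055362] [-4.38411113e-01  2.79639140e-01  1.50148598e+00 -4.41789106e-04
  1.36282933e+00 -6.23085419e-01] 10.586377783113027
```

View pics/tray1.png

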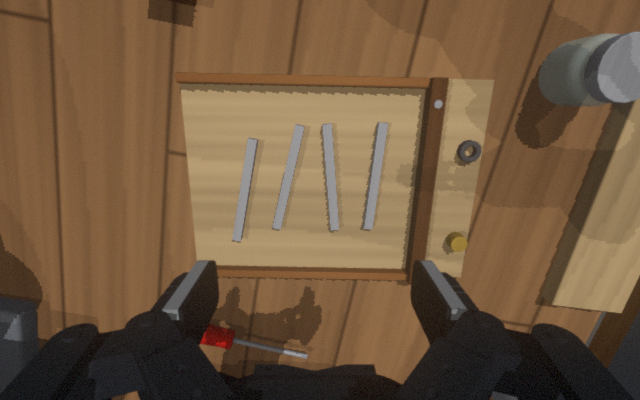

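```bash
cat > tray.py <<'E'
from h import *
z=np.load('pics/tray1.npz');img=z['i'];P=wcloud(z)
hsv=cv2.cvtColor(img,cv2.COLOR_RGB2HSV)
for u,v in [(300,110),(210,180),(345,180),(247,190),(290,180),(331,180),(375,180),(430,150),(300,80),(300,272),(460,120)]: print((u,v),P[v,u].round(4),hsv[v,u])
m=(hsv[...,1]<45)&(hsv[...,2]>90)
m[:100]=0;m[250:]=0;m[:,:220]=0;m[:,400:]=0
n,l,st,ce=cv2.connectedComponentsWithStats(m.astype(np.uint8))
for k in range(1,n):
    if st[k,4]>150:
        v,u=np.where(l==k);X=np.array([wonz(z,a,b,.018)[:2] for a,b in zip(u,v)])
        print('bar',st[k,4],[np.round(q,4) for q in cv2.minAreaRect((X*1000).astype(np.float32))],np.median(P[l==k][:,2]).round(4))
# floor mask: light wood
f=((hsv[...,2]>120)&(hsv[...,1]<140)).astype(np.uint8)
cv2.imwrite('pics/fm.png',f*255)
E
python3 tray.py
python3 - <<'E'
from h import *
z=np.load('pics/tray1.npz')
save('tray1z',cv2.resize(z['i'][60:290,170:500],None,fx=2.4,fy=2.4,interpolation=cv2.INTER_NEAREST))
E
```

```text
(300, 110) [ 0.5216 -0.1218  0.0077] [ 18  94 176]
(210, 180) [ 0.4346 -0.2157  0.007 ] [ 18  96 170]
(345, 180) [ 0.5845 -0.1876  0.0072] [ 19  94 177]
(247, 190) [ 0.4787 -0.2166  0.0167] [ 90   2 149]
(290, 180) [ 0.5238 -0.1969  0.0155] [160   5 153]
(331, 180) [ 0.5682 -0.1885  0.0159] [  0   2 150]
(375, 180) [ 0.6156 -0.1794  0.0167] [150   2 148]
(430, 150) [ 0.6621 -0.1357  0.0259] [ 12 126  99]
(300, 80) [ 0.5171 -0.0927  0.0198] [ 15 161 138]
(300, 272) [ 0.5538 -0.3052  0.0191] [ 13 147 135]
(460, 120) [ 0.6918 -0.1006  0.006 ] [ 18  97 178]
bar 1069 [array([ 614.3277, -177.4217]), array([ 11.02  , 119.1991]), np.float64(5.5429)] 0.0169
bar 960 [array([ 520.5816, -195.9022]), array([119.7775,   9.9862]), np.float64(86.6778)] 0.017
bar 993 [array([ 567.155 , -187.3701]), array([ 10.2784, 119.4005]), np.float64(15.5897)] 0.0169
bar 953 [array([ 475.7806, -218.7871]), array([120.331 ,  10.1439]), np.float64(88.3692)] 0.0169
```

View pics/tray1z.png

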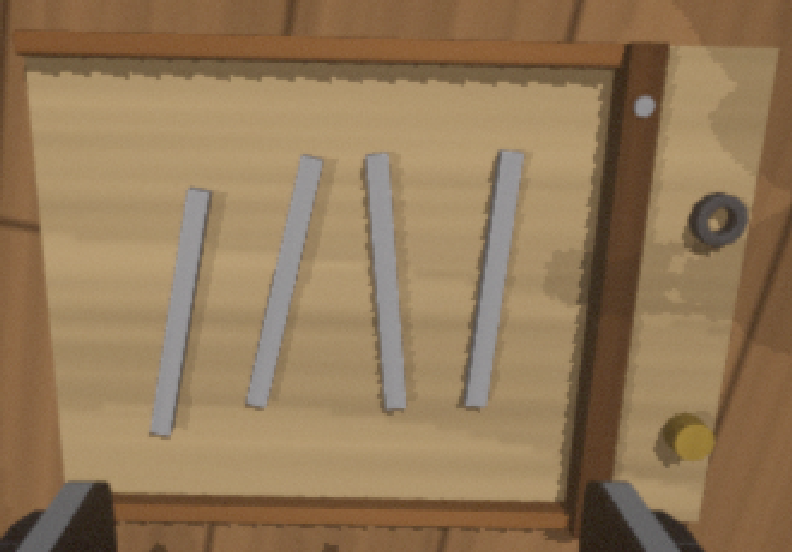

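```bash
cat > fence.py <<'E'
from h import *
z=np.load('pics/tray1.npz');img=z['i'];P=wcloud(z)
g=cv2.cvtColor(img,cv2.COLOR_RGB2GRAY)
for v in [110,150,200,240]:
    print(v,[(u,int(g[v,u]),round(float(P[v,u,2])*1000)) for u in range(404,450,1)])
E
python3 fence.py
```

```text
110 [(404, 150, 8), (405, 150, 7), (406, 149, 8), (407, 150, 7), (408, 149, 7), (409, 148, 8), (410, 149, 6), (411, 149, 8), (412, 148, 8), (413, 149, 7), (414, 149, 7), (415, 147, 7), (416, 149, 8), (417, 149, 7), (418, 148, 7), (419, 138, 7), (420, 104, 7), (421, 99, 6), (422, 90, 7), (423, 69, 9), (424, 51, 12), (425, 54, 15), (426, 46, 18), (427, 57, 20), (428, 53, 24), (429, 62, 27), (430, 71, 26), (431, 67, 27), (432, 69, 27), (433, 70, 27), (434, 72, 27), (435, 68, 28), (436, 71, 27), (437, 68, 26), (438, 73, 27), (439, 67, 26), (440, 71, 27), (441, 69, 28), (442, 67, 27), (443, 67, 26), (444, 89, 28), (445, 123, 7), (446, 131, 6), (447, 132, 7), (448, 135, 7), (449, 145, 8)]
150 [(404, 150, 8), (405, 150, 6), (406, 151, 6), (407, 152, 7), (408, 152, 7), (409, 148, 6), (410, 150, 7), (411, 150, 7), (412, 151, 7), (413, 152, 7), (414, 137, 7), (415, 105, 7), (416, 98, 6), (417, 94, 7), (418, 79, 6), (419, 54, 9), (420, 50, 13), (421, 52, 17), (422, 47, 21), (423, 51, 22), (424, 61, 27), (425, 71, 26), (426, 68, 27), (427, 72, 28), (428, 74, 26), (429, 73, 27), (430, 76, 26), (4
[... 962 characters left out ...]
, 140, 6)]
240 [(404, 105, 8), (405, 94, 6), (406, 93, 7), (407, 89, 7), (408, 71, 5), (409, 48, 12), (410, 46, 14), (411, 49, 18), (412, 51, 24), (413, 55, 26), (414, 64, 27), (415, 68, 27), (416, 66, 27), (417, 67, 27), (418, 68, 27), (419, 68, 28), (420, 69, 27), (421, 70, 26), (422, 63, 26), (423, 69, 27), (424, 68, 25), (425, 67, 27), (426, 71, 29), (427, 97, 27), (428, 121, 7), (429, 125, 8), (430, 128, 7), (431, 139, 8), (432, 143, 8), (433, 143, 7), (434, 141, 8), (435, 141, 7), (436, 141, 8), (437, 143, 7), (438, 141, 7), (439, 142, 7), (440, 143, 9), (441, 143, 6), (442, 143, 9), (443, 134, 7), (444, 104, 7), (445, 89, 5), (446, 72, 10), (447, 65, 14), (448, 63, 14), (449, 67, 17)]
```

```bash
cat > tf.py <<'E'
from h import *
z=np.load('pics/tray1.npz');P=wcloud(z)
bot=np.array([wonz(z,u,v,.008)[:2] for u,v in [(422.6,110),(418.3,150),(412.6,200),(408,240)]])
top=np.array([wonz(z,u,v,.028)[:2] for u,v in [(428.6,110),(423.7,150),(417.9,200),(412.6,240)]])
def fit(X):
    vx,vy,x,y=cv2.fitLine(X.astype(np.float32),cv2.DIST_L2,0,.01,.01).ravel();return np.degrees(np.arctan2(vy,vx)),x,y
print('fence bottom',fit(bot),'top',fit(top))
# rims by depth: z between .016 and .024
for lo,hi,nm in [(65,95,'+y'),(262,290,'-y')]:
    A=[];B=[]
    for u in range(230,400,5):
        col=P[lo:hi,u,2];w=np.where((col>.0165)&(col<.024))[0]+lo
        A.append(wonz(z,u,w.min()-.5,.020)[:2]);B.append(wonz(z,u,w.max()+.5,.020)[:2])
    print(nm,'first',fit(np.array(A)),'last',fit(np.array(B)))
E
python3 tf.py
```

```text
fence bottom (np.float32(-80.53181), np.float32(0.6610658), np.float32(-0.16988967)) top (np.float32(-80.79819), np.float32(0.65965086), np.float32(-0.16527706))
+y first (np.float32(9.440021), np.float32(0.5285756), np.float32(-0.08585521)) last (np.float32(9.253497), np.float32(0.5303498), np.float32(-0.095431015))
-y first (np.float32(9.315763), np.float32(0.5681105), np.float32(-0.30007604)) last (np.float32(9.410598), np.float32(0.56999433), np.float32(-0.31030858))
```

play_rows([
  [[0, 0, 0.078, -0.32, -96], [0, 0, 0.078, -0.32, -96], [0, 0, 0.078, -0.32, -96], [0, 0, 0.078, -0.32, -96], [0, 0, 0.078, -0.32, -96], [0, 0, 0.078, -0.32, -96], [0, 0, 0.078, -0.32, -96], [0, 0, 0.078, -0.32, -96], [0, 0, 0.078, -0.32, -96], [0, 0, 0.078, -0.32, -96], [0, 0, 0.078, -0.32, -96], [0, 0, 0.078, -0.32, -96]],
])

```text
clock: 3.2
position: [0.5632, 0.1509, 0.2314]
ee_rot: [0.699, -0.103, 0.7, 0.104]
contact_force: [-0.4, 0.5, -0.3]
width: 0.0855
```

```bash
python3 - <<'E'
from h import *
s=wcap('st1');print(s['position'],s['qpos'],yaw(s),s['contact_force'])
E
```

```text
[0.56318891 0.15085628 0.23136004] [ 1.41679216e-01  2.89114181e-01  1.48580500e+00  1.17408040e-03
  1.36885711e+00 -1.72318751e+00] 106.83534532940217 [-0.40834157  0.48662206 -0.25577054]
```

View pics/st1.png

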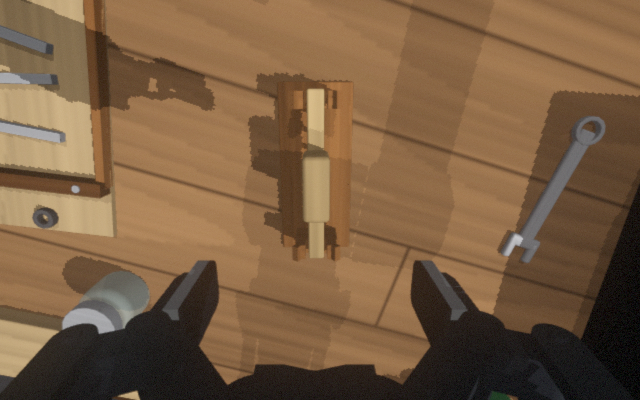

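play_rows([
  [[0, 0.0, 0.04, -0.03, 0], [0, 0.0, 0.04, -0.03, 0], [0, 0.0, 0.04, -0.03, 0]],
])

```text
clock: 3.55
position: [0.5219, 0.1812, 0.2319]
ee_rot: [0.699, -0.103, 0.7, 0.103]
contact_force: [0.4, 0.2, -0.3]
width: 0.0856
```

```bash
python3 - <<'E'
from h import *
s=wcap('st2');print(s['position'],yaw(s))
for n in ['st1','st2']:
    z=np.load(f'pics/{n}.npz');P=wcloud(z)
    roi=(P[...,0]>.44)&(P[...,0]<.68)&(P[...,1]>.06)&(P[...,1]<.24)
    hsv=cv2.cvtColor(z['i'],cv2.COLOR_RGB2HSV)
    wood=(hsv[...,1]<125)&(hsv[...,2]>100)
    for lo,hi,h,nm in [(.088,.104,.096,'grip'),(.05,.065,.058,'head')]:
        m=roi&(P[...,2]>lo)&(P[...,2]<hi)&(wood if nm=='head' else True)
        m=cv2.morphologyEx(m.astype(np.uint8),cv2.MORPH_OPEN,np.ones((3,3)))
        v,u=np.where(m>0);X=np.array([wonz(z,a,b,h)[:2] for a,b in zip(u,v)])
        print(n,nm,len(u),(u.mean(),v.mean()),[np.round(q,2) for q in cv2.minAreaRect((X*1000).astype(np.float32))],np.median(P[m>0][:,2]))
    save(n+'z',cv2.resize(z['i'][60:270,240:400],None,fx=2.8,fy=2.8,interpolation=cv2.INTER_NEAREST))
E
```

```text
[0.52189166 0.18119846 0.23187074] 106.75412808205178
st1 grip 1816 (np.float64(315.75055066079295), np.float64(187.82488986784142)) [array([563.74, 151.81]), array([59.24, 23.26]), np.float64(17.55)] 0.09667195216602756
st1 head 1560 (np.float64(315.4275641025641), np.float64(160.29871794871795)) [array([564.54, 152.02]), array([167.09,  14.93]), np.float64(17.24)] 0.05686130694669034
st2 grip 1687 (np.float64(270.6544161232958), np.float64(220.60284528749258)) [array([562.87, 152.53]), array([60.11, 24.2 ]), np.float64(17.12)] 0.09658973163770604
st2 head 1475 (np.float64(274.45762711864404), np.float64(188.65694915254238)) [array([564.11, 152.82]), array([168.46,  16.3 ]), np.float64(17.17)] 0.05675017922488612
```

View pics/st2z.png

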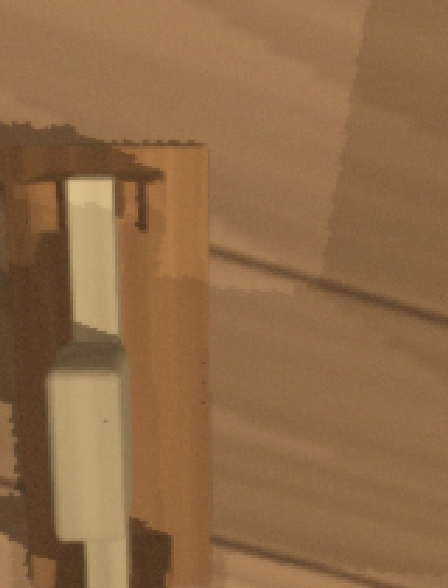

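play_rows([
  [[0, 0.08, -0.04, 0.032, -0.5], [0, 0.08, -0.04, 0.032, -0.5], [0, 0.11, -0.04, 0.032, -0.5], [0, 0.14, -0.04, 0.032, -0.5], [0, 0.16, -0.04, 0.032, -0.5], [0, 0.172, -0.04, 0.032, -0.5], [0, 0.172, -0.04, 0.032, -0.5], [0, 0.172, -0.04, 0.032, -0.5]],
])

```text
clock: 4.4
position: [0.5659, 0.1516, 0.0604]
ee_rot: [0.699, -0.105, 0.699, 0.106]
contact_force: [0.2, -0.5, 0.1]
width: 0.0855
```

```bash
python3 - <<'E'
from h import *
s=wcap('g1');print(s['position'],yaw(s),s['contact_force'])
E
```

```text
[0.56587086 0.15160778 0.06044821] 107.18983966492392 [ 0.17588721 -0.4580251   0.12811284]
```

View pics/g1.png

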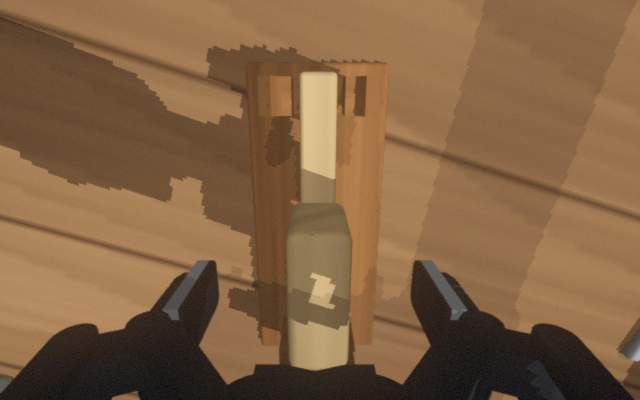

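play_rows([
  [[1, 0, 0, 0, 0], [1, 0, 0, 0, 0], [1, 0, 0, 0, 0], [1, 0, 0, 0, 0], [1, 0, 0, 0, 0], [1, 0, 0, 0, 0], [1, 0, 0, 0, 0], [1, 0, 0, 0, 0]],
], grip_force=100)

```text
clock: 5.25
position: [0.5662, 0.1519, 0.0614]
ee_rot: [0.7, -0.105, 0.698, 0.106]
contact_force: [-1.8, 0.9, 5.1]
width: 0.0232
```

```bash
python3 - <<'E'
from h import *
s=manip.get_state();print(s['position'],yaw(s),s['contact_force'],s['width'],s['moment'])
E
```

```text
[0.56623516 0.15191498 0.06143244] 107.19914438547448 [-1.78776657  0.92281251  5.06343866] 0.023180241696479885 [0.11222547 0.18303126 0.04084511]
```

play_rows([
  [[1, -0.02, 0, 0, 0], [1, -0.05, 0, 0, 0], [1, -0.09, 0, 0, 0], [1, -0.11, 0, 0, 0], [1, -0.11, 0, 0, 0], [1, -0.11, 0, 0, 0]],
])

```text
clock: 5.85
position: [0.5654, 0.1516, 0.1703]
ee_rot: [0.699, -0.105, 0.699, 0.106]
contact_force: [-0.8, 0.7, -2.1]
width: 0.023
```

```bash
python3 - <<'E'
from h import *
s=wcap('l1');print(s['position'],yaw(s),s['contact_force'],s['width'],s['moment'])
i,d=manip.get_image('side');save('l1s',i);np.savez('pics/l1s.npz',i=i,d=d)
save('l1sz',cv2.resize(i[80:240,200:400],None,fx=4,fy=3.7,interpolation=cv2.INTER_CUBIC))
E
```

```text
[0.56535141 0.15155652 0.17030353] 107.2007529900373 [-0.78414494  0.66159863 -2.07726243] 0.023012831975414805 [-0.00669642  0.0323044  -0.02656979]
```

View pics/l1.png

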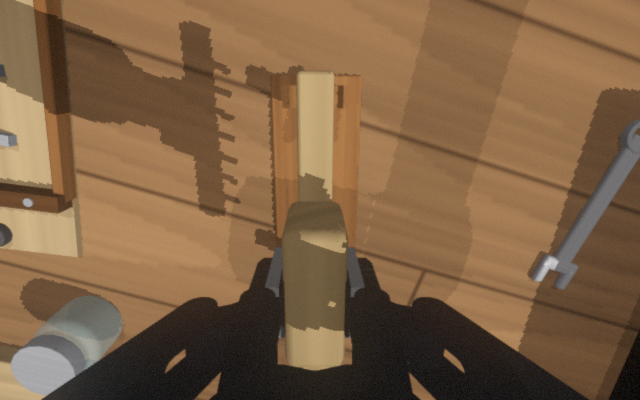

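View pics/l1sz.png

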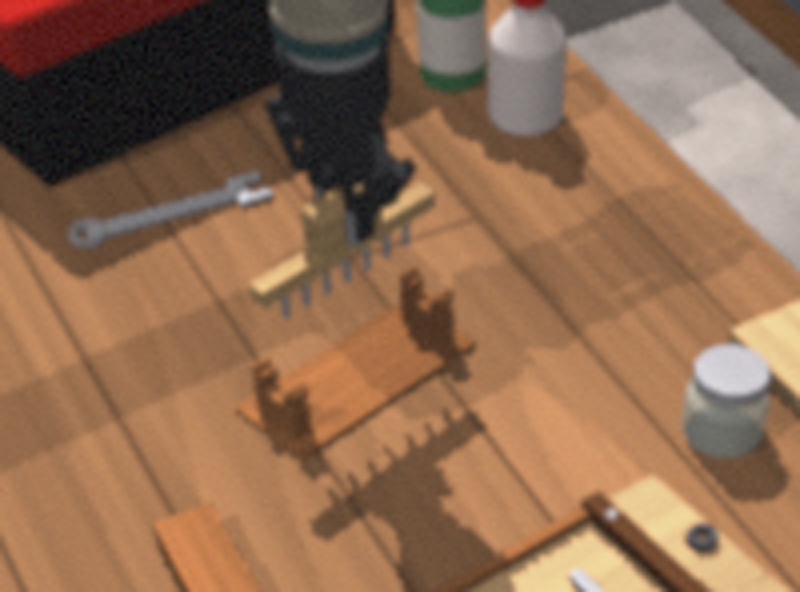

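```bash
python3 - <<'E'
from h import *
z=np.load('pics/l1.npz');P=wcloud(z)
for v in range(80,190,15): print(v,[P[v,u].round(4).tolist() for u in (308,316,325)])
for n in ['g1','l1']:
  z=np.load(f'pics/{n}.npz');P=wcloud(z)
  a=z['R'].T@(P[80:190,308:328].reshape(-1,3)-z['p']).T
  print(n,np.median(a,axis=1).round(4),np.polyfit(a[2],a[0],1).round(4)); 
  b=z['R'].T@(P[230:300,305:330].reshape(-1,3)-z['p']).T;print(np.median(b,axis=1).round(4), 'grip top', np.polyfit(b[1],b[0],1), np.polyfit(b[2],b[0],1))
E
```

```text
80 [[0.4879, 0.1245, 0.1663], [0.487, 0.1277, 0.1663], [0.4859, 0.1312, 0.1657]]
95 [[0.4936, 0.1262, 0.1658], [0.4926, 0.1294, 0.1657], [0.4915, 0.133, 0.1666]]
110 [[0.4994, 0.128, 0.1661], [0.4984, 0.1312, 0.1661], [0.4973, 0.1348, 0.1658]]
125 [[0.5054, 0.1298, 0.1654], [0.5043, 0.133, 0.1665], [0.5031, 0.1367, 0.1669]]
140 [[0.5114, 0.1316, 0.1661], [0.5104, 0.1349, 0.1661], [0.5092, 0.1387, 0.1662]]
155 [[0.5175, 0.1335, 0.1669], [0.5168, 0.1369, 0.1654], [0.5155, 0.1407, 0.166]]
170 [[0.5243, 0.1355, 0.1654], [0.523, 0.1389, 0.1664], [0.522, 0.1428, 0.1656]]
185 [[0.5307, 0.1375, 0.1661], [0.5296, 0.1409, 0.1665], [0.5285, 0.1448, 0.1661]]
g1 [ 0.0035  0.0008 -0.06  ] [0.0597 0.0064]
[-0.0363  0.0006 -0.0191] grip top [ 0.04091917 -0.03638089] [ 0.15166577 -0.03349949]
l1 [ 0.0044  0.0008 -0.0599] [0.0591 0.0072]
[-0.0354  0.0006 -0.0187] grip top [ 0.07852776 -0.03599488] [ 0.43325103 -0.02788316]
```

play_rows([
  [[1, 0, -0.312, -0.232, 97.8], [1, 0, -0.312, -0.232, 97.8], [1, 0, -0.312, -0.232, 97.8], [1, 0, -0.312, -0.232, 97.8], [1, 0, -0.312, -0.232, 97.8], [1, 0, -0.312, -0.232, 97.8], [1, 0, -0.312, -0.232, 97.8], [1, 0, -0.312, -0.232, 97.8], [1, 0, -0.312, -0.232, 97.8], [1, 0, -0.312, -0.232, 97.8], [1, 0, -0.312, -0.232, 97.8], [1, 0, -0.312, -0.232, 97.8]],
])

```text
clock: 7.15
position: [0.434, -0.2148, 0.1673]
ee_rot: [0.536, 0.458, 0.54, -0.459]
contact_force: [0.2, 0.3, -1.4]
width: 0.0228
```

```bash
python3 - <<'E'
from h import *
s=wcap('t2');print(s['position'],yaw(s),s['contact_force'],s['width'],s['moment'])
z=np.load('pics/t2.npz');p=s['position'];ex=np.array([.9867,.1626]);ey=np.array([-.1626,.9867]);print(p[:2]@ex,p[:2]@ey)
E
```

```text
[ 0.43400804 -0.21479378  0.16728858] 9.138056328743147 [ 0.15841038  0.28489243 -1.40030934] 0.022778678310940638 [-0.03919988 -0.0008724   0.04606819]
0.3933102598926864 -0.28250672721026476
```

View pics/t2.png

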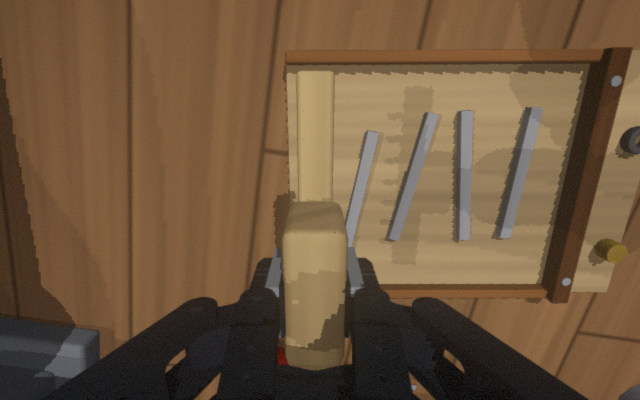

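play_rows([
  [[1, 0.03, 0, 0, -0.2], [1, 0.06, 0, 0, -0.2], [1, 0.085, 0, 0, -0.2], [1, 0.085, 0, 0, -0.2], [1, 0.085, 0, 0, -0.2]],
])

```text
clock: 7.7
position: [0.4331, -0.2142, 0.0817]
ee_rot: [0.536, 0.457, 0.542, -0.458]
contact_force: [-0.1, -0.3, -0.9]
width: 0.0232
```

```bash
cat > st.py <<'E'
from h import *
s=manip.get_state();p=s['position'];ex=np.array([.9867,.1626]);ey=np.array([-.1626,.9867])
q=np.array(s['ee_rot']);R=Rt.from_quat(q[[1,2,3,0]]).as_matrix()
f=s['contact_force'];print('t',s['clock'],'s,t,z',(p[:2]@ex).round(5),(p[:2]@ey).round(5),p[2].round(5),'yaw',yaw(s).round(2),'xax',R[:,0].round(4),'Fs,Ft,Fz',(f[:2]@ex).round(2),(f[:2]@ey).round(2),f[2].round(2),'w',s['width'].round(4))
E
python3 st.py
```

```text
Traceback (most recent call last):
  File "st.py", line 4, in <module>
    f=s['contact_force'];print('t',s['clock'],'s,t,z',(p[:2]@ex).round(5),(p[:2]@ey).round(5),p[2].round(5),'yaw',yaw(s).round(2),'xax',R[:,0].round(4),'Fs,Ft,Fz',(f[:2]@ex).round(2),(f[:2]@ey).round(2),f[2].round(2),'w',s['width'].round(4))
                                                                                                                                                                                                                             ^^^^^^^^^^^^^^^^
AttributeError: 'float' object has no attribute 'round'
```

```bash
sed -i "s/s\['width'\].round(4)/s['width']/" st.py; python3 st.py
```

```text
t 7.7 s,t,z 0.39256 -0.28174 0.08167 yaw 9.38 xax [-0.0076  0.0039 -1.    ] Fs,Ft,Fz -0.18 -0.23 -0.87 w 0.023159112457643516
```

play_rows([
  [[1, 0.01, 0, 0, 0], [1, 0.018, 0, 0, 0], [1, 0.018, 0, 0, 0], [1, 0.018, 0, 0, 0], [1, 0.018, 0, 0, 0]],
])

```text
clock: 8.2
position: [0.4333, -0.2143, 0.064]
ee_rot: [0.537, 0.457, 0.542, -0.458]
contact_force: [-0.2, 0.2, -2.0]
width: 0.0229
```

```bash
python3 st.py; python3 - <<'E'
from h import *
i,d=manip.get_image('side');save('d1',cv2.resize(i[190:350,235:435],None,fx=4,fy=3.7,interpolation=cv2.INTER_CUBIC))
E
```

```text
t 8.2 s,t,z 0.39268 -0.28187 0.06402 yaw 9.38 xax [-0.0069  0.0035 -1.    ] Fs,Ft,Fz -0.13 0.21 -2.01 w 0.022947847784774444
```

View pics/d1.png

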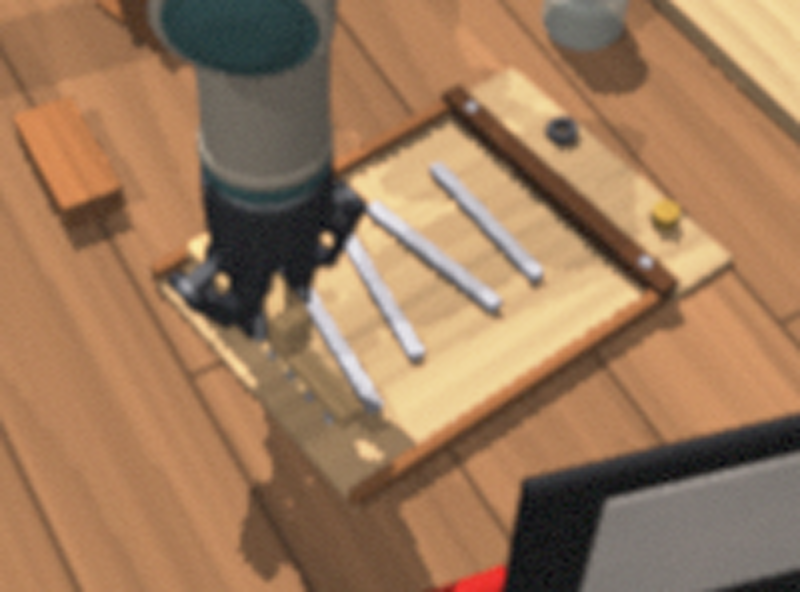

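play_rows([
  [[1, 0.001, 0.01, 0, 0], [1, 0.001, 0.02, 0, 0], [1, 0.001, 0.03, 0, 0], [1, 0.001, 0.04, 0, 0], [1, 0.001, 0.05, 0, 0], [1, 0.001, 0.06, 0, 0], [1, 0.0005, 0.07, 0, 0], [1, 0.0005, 0.08, 0, 0], [1, 0.0005, 0.09, 0, 0]],
])

```text
clock: 9.15
position: [0.5221, -0.1993, 0.0629]
ee_rot: [0.536, 0.456, 0.542, -0.458]
contact_force: [-3.7, -0.2, 1.6]
width: 0.0229
```

```bash
python3 st.py; python3 - <<'E'
from h import *
i,d=manip.get_image('side');save('d2',cv2.resize(i[190:350,235:435],None,fx=4,fy=3.7,interpolation=cv2.INTER_CUBIC))
wcap('d2w')
E
```

```text
t 9.15 s,t,z 0.48276 -0.28157 0.06288 yaw 9.41 xax [-0.0087  0.0037 -1.    ] Fs,Ft,Fz -3.7 0.41 1.59 w 0.022929794884325855
```

View pics/d2.png

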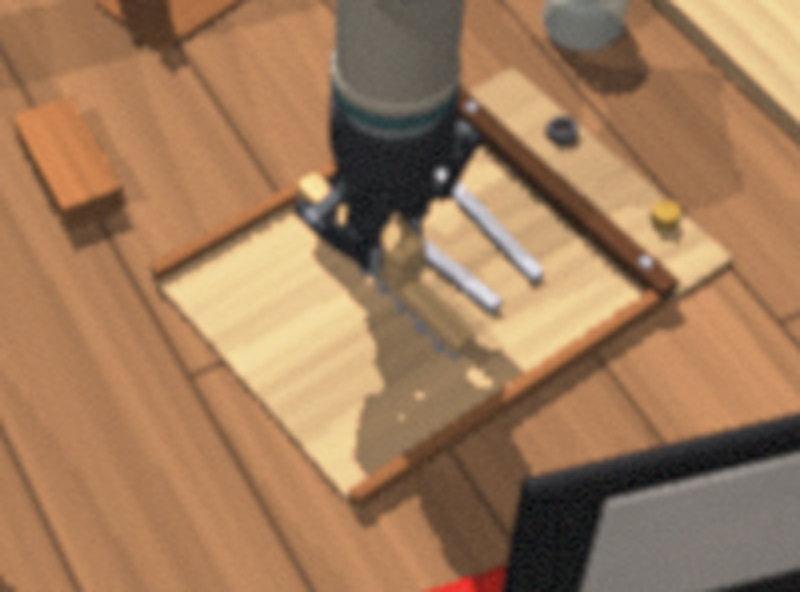

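View pics/d2w.png

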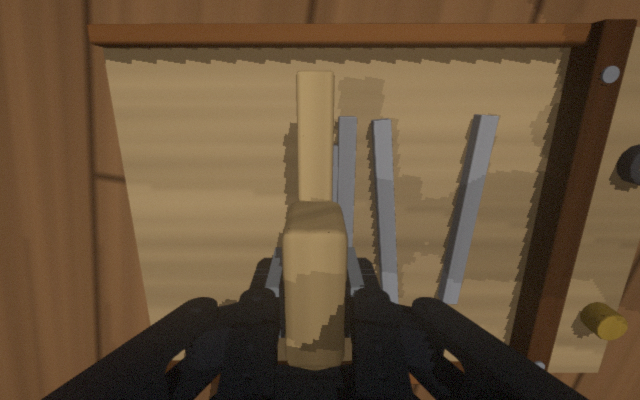

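play_rows([
  [[1, -0.0006, 0.008, 0, 0], [1, -0.0007, 0.016, 0, 0], [1, -0.0008, 0.024, 0, 0], [1, -0.0009, 0.032, 0, 0], [1, -0.001, 0.04, 0, 0], [1, -0.001, 0.048, 0, 0], [1, -0.0011, 0.056, 0, 0], [1, -0.0012, 0.064, 0, 0], [1, -0.0012, 0.072, 0, 0], [1, -0.0013, 0.08, 0, 0]],
])

```text
clock: 10.25
position: [0.6034, -0.1863, 0.0639]
ee_rot: [0.537, 0.457, 0.542, -0.458]
contact_force: [-2.0, -0.1, -2.4]
width: 0.0228
```

```bash
python3 st.py; python3 - <<'E'
from h import *
wcap('d3w')
E
```

```text
t 10.25 s,t,z 0.56508 -0.28198 0.06385 yaw 9.41 xax [-0.0053  0.0032 -1.    ] Fs,Ft,Fz -1.99 0.24 -2.41 w 0.02276557506064115
```

View pics/d3w.png

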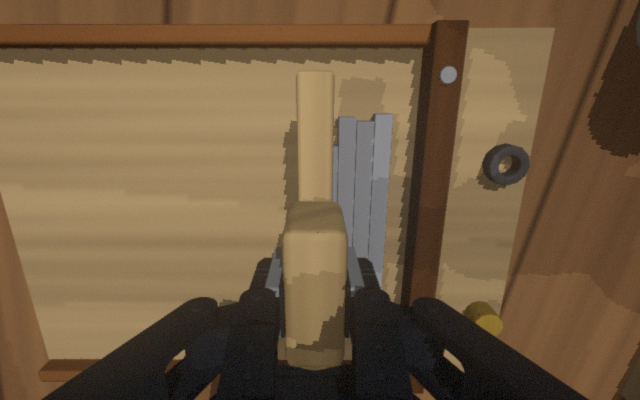

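play_rows([
  [[1, 0.0002, 0.003, 0, 0], [1, 0.0004, 0.006, 0, 0], [1, 0.0004, 0.009, 0, 0], [1, 0.0004, 0.012, 0, 0], [1, 0.0004, 0.0125, 0, 0]],
])

```text
clock: 10.8
position: [0.6173, -0.1842, 0.0639]
ee_rot: [0.538, 0.457, 0.541, -0.457]
contact_force: [-5.2, -1.3, 1.8]
width: 0.0227
```

```bash
python3 st.py
```

```text
t 10.8 s,t,z 0.57915 -0.28217 0.06391 yaw 9.42 xax [-0.0032  0.003  -1.    ] Fs,Ft,Fz -5.35 -0.42 1.83 w 0.022681301990790534
```

play_rows([
  [[1, 0, 0.001, 0, 0], [1, 0, 0.002, 0, 0], [1, 0, 0.002, 0, 0]],
])

```text
clock: 11.1
position: [0.6189, -0.184, 0.0639]
ee_rot: [0.538, 0.457, 0.541, -0.457]
contact_force: [-3.6, -1.7, 1.7]
width: 0.0233
```

```bash
python3 st.py
```

```text
t 11.1 s,t,z 0.5807 -0.28218 0.0639 yaw 9.42 xax [-0.0043  0.0029 -1.    ] Fs,Ft,Fz -3.82 -1.12 1.71 w 0.02325485108357719
```

play_rows([
  [[1, 0, 0.0007, 0, 0], [1, 0, 0.0015, 0, 0], [1, 0, 0.0015, 0, 0]],
])

```text
clock: 11.4
position: [0.6191, -0.184, 0.0639]
ee_rot: [0.537, 0.456, 0.542, -0.458]
contact_force: [-6.4, -1.5, 1.9]
width: 0.0231
```

```bash
python3 st.py
```

```text
t 11.4 s,t,z 0.58092 -0.28218 0.06391 yaw 9.44 xax [-0.0071  0.0026 -1.    ] Fs,Ft,Fz -6.6 -0.39 1.89 w 0.023072651140341776
```

play_rows([
  [[1, 0, 0.0015, 0, 0], [1, 0, 0.002, 0, 0], [1, 0, 0.002, 0, 0]],
])

```text
clock: 11.7
position: [0.6193, -0.1839, 0.0639]
ee_rot: [0.536, 0.455, 0.543, -0.459]
contact_force: [-6.5, -1.6, 3.3]
width: 0.0229
```

```bash
python3 st.py
```

```text
t 11.7 s,t,z 0.58113 -0.28217 0.06389 yaw 9.46 xax [-0.0108  0.0023 -0.9999] Fs,Ft,Fz -6.64 -0.48 3.32 w 0.02289936269506821
```

play_rows([
  [[1, 0, 0.001, 0, 0], [1, 0, 0.002, 0, 0], [1, 0, 0.003, 0, 0], [1, 0, 0.003, 0, 0], [1, 0, 0.003, 0, 0]],
])

```text
clock: 12.2
position: [0.6196, -0.1839, 0.0639]
ee_rot: [0.535, 0.454, 0.544, -0.46]
contact_force: [-9.1, -1.8, 4.2]
width: 0.0228
```

```bash
python3 st.py
```

```text
t 12.2 s,t,z 0.58148 -0.28216 0.06391 yaw 9.48 xax [-0.0163  0.0017 -0.9999] Fs,Ft,Fz -9.29 -0.26 4.17 w 0.02275002188605385
```

play_rows([
  [[1, 0, 0.003, 0, 0], [1, 0, 0.0033, 0, 0], [1, 0, 0.0033, 0, 0], [1, 0, 0.0033, 0, 0], [1, 0, 0.0033, 0, 0], [1, 0, 0.0033, 0, 0], [1, 0, 0.0033, 0, 0], [1, 0, 0.0033, 0, 0]],
])

```text
clock: 13.0
position: [0.6199, -0.1838, 0.0639]
ee_rot: [0.533, 0.452, 0.546, -0.462]
contact_force: [-9.7, -2.7, 4.0]
width: 0.0231
```

```bash
python3 st.py; python3 - <<'E'
from h import *
for k in range(3): print(manip.get_state()['contact_force'])
wcap('d4w')
E
```

```text
t 13.0 s,t,z 0.58179 -0.28214 0.06389 yaw 9.5 xax [-0.0224  0.0012 -0.9997] Fs,Ft,Fz -10.04 -1.12 3.99 w 0.02305792252455945
[-9.72400626 -2.73396761  3.98781232]
[-9.72400626 -2.73396761  3.98781232]
[-9.72400626 -2.73396761  3.98781232]
```

View pics/d4w.png

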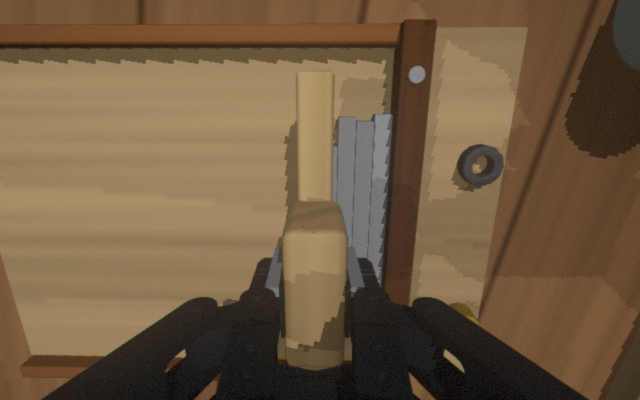

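play_rows([
  [[1, 0, -0.003, 0, 0], [1, 0, -0.008, 0, 0], [1, 0, -0.018, 0, 0], [1, 0, -0.025, 0, 0], [1, 0, -0.025, 0, 0]],
])

```text
clock: 13.55
position: [0.5942, -0.1879, 0.0645]
ee_rot: [0.533, 0.452, 0.546, -0.462]
contact_force: [-0.4, -1.1, -0.9]
width: 0.0229
```

```bash
python3 st.py
```

```text
t 13.55 s,t,z 0.55576 -0.28198 0.06448 yaw 9.47 xax [-0.0228  0.0015 -0.9997] Fs,Ft,Fz -0.57 -1.06 -0.89 w 0.02291004876159452
```

play_rows([
  [[1, -0.03, 0, 0, 0], [1, -0.07, -0.02, 0, 0], [1, -0.11, -0.06, 0, 0], [1, -0.11, -0.1, 0, 0], [1, -0.11, -0.1, 0, 0], [1, -0.11, -0.1, 0, 0]],
])

```text
clock: 14.15
position: [0.4979, -0.2047, 0.1774]
ee_rot: [0.533, 0.453, 0.545, -0.462]
contact_force: [1.1, 0.3, -2.2]
width: 0.0229
```

```bash
python3 st.py; python3 - <<'E'
from h import *
wcap('c1');z=np.load('pics/c1.npz');save('c1z',cv2.resize(z['i'][40:300,260:640],None,fx=2.1,fy=2.1))
E
```

```text
t 14.15 s,t,z 0.45802 -0.28289 0.17739 yaw 9.39 xax [-0.0205  0.001  -0.9998] Fs,Ft,Fz 1.11 0.11 -2.16 w 0.022902938134471276
```

View pics/c1z.png

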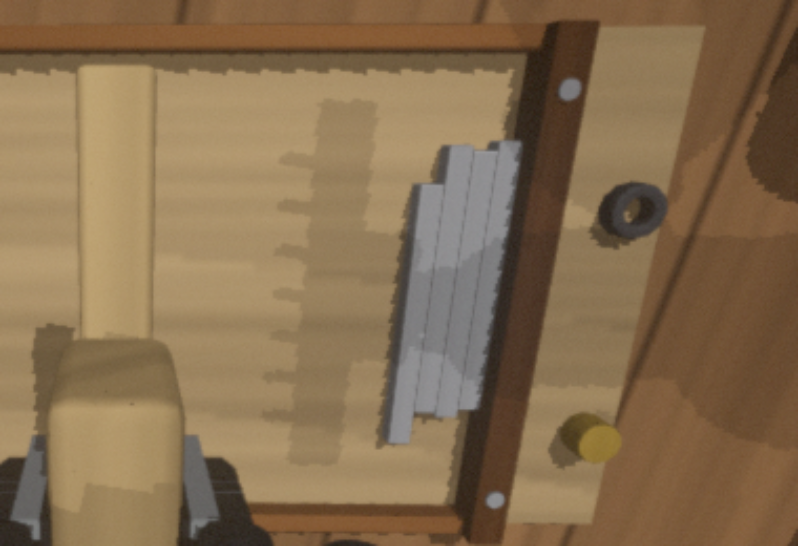

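```bash
cat > pack.py <<'E'
import sys
from h import *
z=np.load(f'pics/{sys.argv[1]}.npz');P=wcloud(z);hsv=cv2.cvtColor(z['i'],cv2.COLOR_RGB2HSV)
ex=np.array([.9867,.1626]);ey=np.array([-.1626,.9867])
S=P[...,:2]@ex;T=P[...,:2]@ey
m=(hsv[...,1]<60)&(hsv[...,2]>80)&(P[...,2]<.024)&(P[...,2]>.012)&(S>.56)&(S<.64)&(T>-.38)&(T<-.19)
v,u=np.where(m);X=np.array([wonz(z,a,b,.018)[:2] for a,b in zip(u,v)])
s=X@ex;t=X@ey
print(len(u),'z',np.percentile(P[m][:,2],[5,50,95]).round(4))
for t0 in np.arange(-.34,-.215,.02):
    k=abs(t-t0)<.002
    if k.sum()>3: print(round(t0,3),'s range',s[k].min().round(4),s[k].max().round(4),'w',(s[k].max()-s[k].min()).round(4))
g=(P[...,2]>.0235)&(P[...,2]<.03)&(S>.6)&(S<.67)
v,u=np.where(g);X=np.array([wonz(z,a,b,.028)[:2] for a,b in zip(u,v)]);s=X@ex;t=X@ey
for t0 in np.arange(-.34,-.215,.02):
    k=abs(t-t0)<.002
    if k.sum()>3: print(round(t0,3),'fence',s[k].min().round(4),s[k].max().round(4))
E
python3 pack.py c1
```

```text
5561 z [0.0156 0.0169 0.0181]
-0.34 s range 0.5832 0.5941 w 0.0109
-0.32 s range 0.5831 0.623 w 0.04
-0.3 s range 0.5842 0.6234 w 0.0392
-0.28 s range 0.5838 0.6232 w 0.0394
-0.26 s range 0.5839 0.6228 w 0.0389
-0.24 s range 0.5824 0.6235 w 0.0411
-0.22 s range 0.5921 0.6228 w 0.0307
-0.34 fence 0.6228 0.6396
-0.32 fence 0.6226 0.6394
-0.3 fence 0.6223 0.6396
-0.28 fence 0.6227 0.6396
-0.26 fence 0.6226 0.6395
-0.24 fence 0.6225 0.6395
-0.22 fence 0.6223 0.6396
```

play_rows([
  [[1, 0, 0.1256, -0.3407, -97.8], [1, 0, 0.1256, -0.3407, -97.8], [1, 0, 0.1256, -0.3407, -97.8], [1, 0, 0.1256, -0.3407, -97.8], [1, 0, 0.1256, -0.3407, -97.8], [1, 0, 0.1256, -0.3407, -97.8], [1, 0, 0.1256, -0.3407, -97.8], [1, 0, 0.1256, -0.3407, -97.8], [1, 0, 0.1256, -0.3407, -97.8], [1, 0, 0.1256, -0.3407, -97.8], [1, 0, 0.1256, -0.3407, -97.8], [1, 0, 0.1256, -0.3407, -97.8]],
])

```text
clock: 15.4
position: [0.5677, 0.1533, 0.1748]
ee_rot: [0.691, -0.106, 0.706, 0.109]
contact_force: [0.4, 0.5, -1.3]
width: 0.0232
```

play_rows([
  [[1, 0, 0, 0, 0], [1, 0, 0, 0, 0]],
])

```text
clock: 15.6
position: [0.5683, 0.1541, 0.1738]
ee_rot: [0.691, -0.106, 0.706, 0.109]
contact_force: [-1.1, 1.0, -1.2]
width: 0.0227
```

```bash
python3 st.py; python3 - <<'E'
from h import *
s=wcap('r1');print(s['position'])
for n in ['l1','c1','r1']:
  z=np.load(f'pics/{n}.npz');P=wcloud(z)
  for v in (90,180):
    row=P[v];a=((row-z['p'])@z['R']);k=(abs(a[:,1])<.03)&(abs(a[:,0])<.012)&(np.arange(640)>280)&(np.arange(640)<350)
    print(n,v,'y',a[k,1].min().round(4),a[k,1].max().round(4),'x',np.median(a[k,0]).round(4),'z',np.median(a[k,2]).round(4),'worldz',np.median(row[k,2]).round(4))
E
```

```text
t 15.6 s,t,z 0.58584 0.05966 0.17378 yaw 107.5 xax [-0.0222  0.0018 -0.9998] Fs,Ft,Fz -0.88 1.13 -1.22 w 0.02266827100711969
[0.56833796 0.1541207  0.17378382]
l1 90 y -0.0076 0.0075 x 0.0043 z -0.078 worldz 0.166
l1 180 y -0.0078 0.0077 x 0.0046 z -0.0394 worldz 0.1657
c1 90 y -0.0076 0.0074 x 0.0047 z -0.078 worldz 0.1731
c1 180 y -0.0078 0.0077 x 0.0045 z -0.0395 worldz 0.1732
r1 90 y -0.0081 0.0074 x 0.0046 z -0.078 worldz 0.1709
r1 180 y -0.0078 0.0076 x 0.0044 z -0.0395 worldz 0.1701
```

View pics/r1.png

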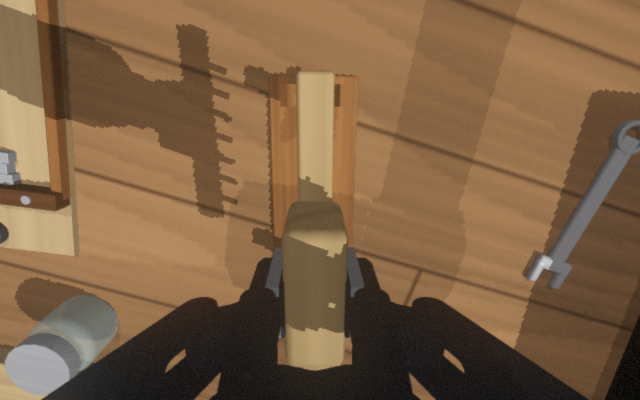

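play_rows([
  [[1, 0.01, -0.0024, 0, 0.3], [1, 0.03, -0.0024, 0, 0.3], [1, 0.05, -0.0024, 0, 0.3], [1, 0.07, -0.0024, 0, 0.3], [1, 0.085, -0.0024, 0, 0.3], [1, 0.085, -0.0024, 0, 0.3], [1, 0.085, -0.0024, 0, 0.3]],
])

```text
clock: 16.35
position: [0.5669, 0.1516, 0.0886]
ee_rot: [0.691, -0.104, 0.707, 0.107]
contact_force: [-0.1, 0.6, -1.5]
width: 0.0227
```

```bash
python3 st.py; python3 - <<'E'
from h import *
s=wcap('r2');print(s['position'])
z=np.load('pics/r2.npz');save('r2z',cv2.resize(z['i'][40:300,200:440],None,fx=2.2,fy=2.2))
E
```

```text
t 16.35 s,t,z 0.58406 0.0574 0.08864 yaw 107.16 xax [-0.0229  0.0015 -0.9997] Fs,Ft,Fz -0.03 0.59 -1.49 w 0.022729673312327902
[0.5669482  0.15160454 0.08863962]
```

View pics/r2z.png

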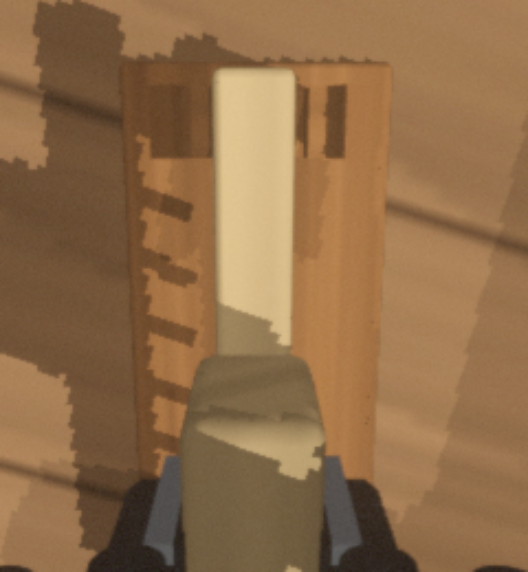

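play_rows([
  [[1, 0.006, 0, 0, 0], [1, 0.012, 0, 0, 0], [1, 0.018, 0, 0, 0], [1, 0.022, 0, 0, 0], [1, 0.0245, 0, 0, 0], [1, 0.0245, 0, 0, 0]],
])

```text
clock: 17.0
position: [0.5667, 0.1517, 0.0644]
ee_rot: [0.692, -0.104, 0.707, 0.107]
contact_force: [-0.8, -0.8, -0.8]
width: 0.0228
```

```bash
python3 st.py
```

```text
t 17.0 s,t,z 0.58386 0.05756 0.06437 yaw 107.17 xax [-0.0221  0.0017 -0.9998] Fs,Ft,Fz -0.93 -0.7 -0.77 w 0.022838586253505606
```

play_rows([
  [[1, 0.001, 0, 0, 0], [1, 0.0015, 0, 0, 0], [1, 0.002, 0, 0, 0]],
])

```text
clock: 17.3
position: [0.5669, 0.1517, 0.063]
ee_rot: [0.692, -0.104, 0.707, 0.107]
contact_force: [-2.8, -0.4, 4.1]
width: 0.023
```

```bash
python3 st.py
```

```text
t 17.3 s,t,z 0.58399 0.05753 0.06296 yaw 107.17 xax [-0.0215  0.0017 -0.9998] Fs,Ft,Fz -2.8 0.05 4.12 w 0.02298083181136696
```

play_rows([
  [[0.9, 0, 0, 0, 0], [0.7, 0, 0, 0, 0], [0.4, 0, 0, 0, 0], [0, 0, 0, 0, 0], [0, 0, 0, 0, 0], [0, 0, 0, 0, 0], [0, 0, 0, 0, 0], [0, 0, 0, 0, 0]],
], grip_force=20)

```text
clock: 18.1
position: [0.5669, 0.1517, 0.0629]
ee_rot: [0.692, -0.104, 0.707, 0.107]
contact_force: [0.1, 0.9, -0.6]
width: 0.0853
```

```bash
python3 st.py; python3 - <<'E'
from h import *
wcap('o1')
E
```

```text
t 18.1 s,t,z 0.58399 0.05753 0.06291 yaw 107.17 xax [-0.0216  0.0016 -0.9998] Fs,Ft,Fz 0.23 0.85 -0.63 w 0.08527011806461192
```

View pics/o1.png

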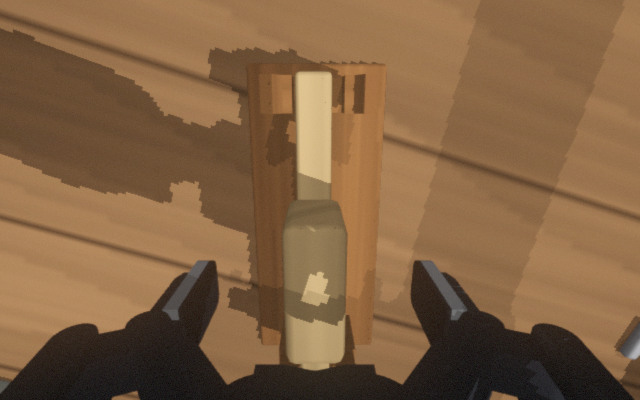

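Released cleanly, fingers well clear of the grip; withdraw upward and check everything.

play_rows([
  [[0, -0.02, 0, 0, 0], [0, -0.06, 0, 0, 0], [0, -0.11, 0, 0, 0], [0, -0.16, 0, 0, 0], [0, -0.17, 0, 0, 0], [0, -0.17, 0, 0, 0], [0, -0.17, 0, 0, 0]],
])

```text
clock: 18.85
position: [0.5696, 0.1513, 0.2316]
ee_rot: [0.691, -0.104, 0.707, 0.107]
contact_force: [-0.0, 0.8, -0.9]
width: 0.0856
```

```bash
python3 st.py; python3 - <<'E'
from h import *
s=wcap('f1');print(s['position'])
i,d=manip.get_image('side');save('f1s',cv2.resize(i[140:325,235:420],None,fx=3.2,fy=3.2,interpolation=cv2.INTER_CUBIC))
z=np.load('pics/f1.npz');P=wcloud(z)
roi=(P[...,0]>.44)&(P[...,0]<.68)&(P[...,1]>.06)&(P[...,1]<.24)
hsv=cv2.cvtColor(z['i'],cv2.COLOR_RGB2HSV)
wood=(hsv[...,1]<125)&(hsv[...,2]>100)
for lo,hi,h,nm in [(.088,.104,.096,'grip'),(.05,.065,.058,'head')]:
    m=roi&(P[...,2]>lo)&(P[...,2]<hi)&(wood if nm=='head' else True)
    m=cv2.morphologyEx(m.astype(np.uint8),cv2.MORPH_OPEN,np.ones((3,3)))
    v,u=np.where(m>0);X=np.array([wonz(z,a,b,h)[:2] for a,b in zip(u,v)])
    Q=P[m>0];print(nm,len(u),[np.round(q,2) for q in cv2.minAreaRect((X*1000).astype(np.float32))],np.median(Q[:,2]),np.polyfit(Q[:,0],Q[:,2],1))
E
```

```text
t 18.85 s,t,z 0.58663 0.05669 0.23162 yaw 107.17 xax [-0.0237  0.0014 -0.9997] Fs,Ft,Fz 0.09 0.82 -0.92 w 0.08558729528425989
[0.5695964  0.15132287 0.23162183]
grip 1823 [array([564.93, 150.87]), array([58.62, 23.58]), np.float64(16.49)] 0.09664756921094136 [0.00839901 0.09168718]
head 1640 [array([565.5 , 150.71]), array([167.86,  15.61]), np.float64(17.47)] 0.05682240765755121 [0.00015096 0.05668759]
```

View pics/f1s.png

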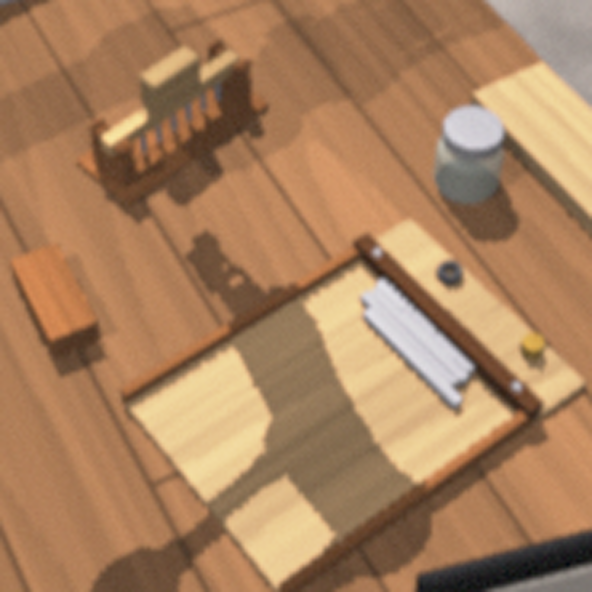

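View pics/f1.png

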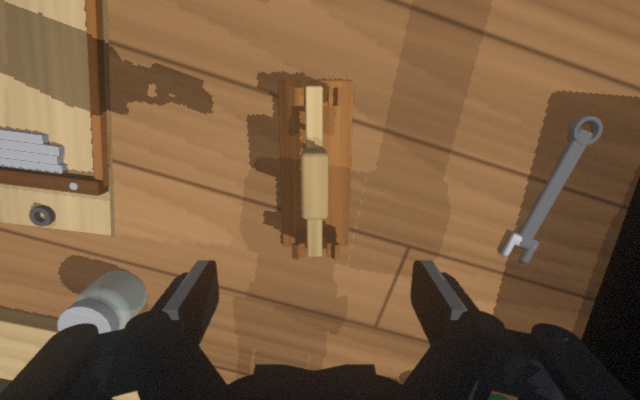

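```bash
python3 -c "
from rig import manip
print(manip.sign_off())"
```

```text
the job is handed in; nothing more can be done
None
```

The job is done and handed in at about 19 s on the robot's clock, well under the 72 s limit. I took the rake from its stand and combed the four bars to the fence, with the tines about 3–4 mm above the tray floor. I then pressed the rows home and hung the rake back.

**Push force:** the wrist read 9.3 N and then 10.0 N at the ends of two calls spanning about 1.3 s. I only read the force at the end of each call; the highest reading was 10 N.

**Last checks on the bars:** seen from the wrist camera before the rake went back, the pack is 39–41 mm across (four bars make 40). It lies flat and parallel with no visible gaps. Its far face is at 0.623 m, and the fence face measures 0.6225 m there and 0.624 m in the earlier view, so they agree to about 1 mm. The side picture taken after hanging shows the rows unchanged. The bar ends are staggered along the fence by up to about 18 mm, as they lay at the start.

**Last checks on the rake:** it hangs level in its slots at its original height, with the head top reading 57 mm before and after. It sits within about 2 mm of its first position. The collar, plug, jar, offcut and wrench look undisturbed in the last pictures; I did not check the screwdriver again.

**Departures from the plan:**
- The tool tilted about 1.3° during the push and stayed tilted, so one end of the rake touched its slot first (about 5 N) before I let go.
- The wrist also read 5–6 N upward during the push. I took that as tine friction on the bars, since the measured height stayed clear of the floor, but I did not confirm it.

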